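# Blow off a card holder's foot and press it home behind a shelf clip's sprung lip

## Robot

A 6-joint arm with a two-finger parallel gripper is mounted at the origin on the work surface. World frame = base frame: x ahead of the robot, y to its left, z up, the work surface at z = 0. Lengths are in mm, angles in rad, forces in N, time in s.
With the tool pointing down it reaches from about 300 to 775 mm from the base axis. Payload 14.6 kg.
Tool frame: the origin (TCP) lies where the fingers leave the gripper's body, on its centre line; the fingertips stand 97 mm ahead of it and the grasp point (between the pads) lies ahead of it (grip_depth is the z of the grasp point in the tool frame, in mm); z points along the fingers, y is the line along which they close (so a half turn about z gives the same grasp; the last joint's range is limited). The gripper opens to 94 mm and grips with 3 to 60 N. Pads are 16 mm wide; open, the fingers measure 119 mm over their backs; the gripper's body (75 mm by 177 mm) begins 78 mm behind the grasp point.
Start: joints at [1.264, 0.3, 1.521, -0, 1.321, -0.067], TCP at [130.628, 534.253, 302.646] pointing down, gripper open.
Joint ranges: [-3.03, 3.03], [-0.79, 2.21], [0.23, 2.52], [-1.04, 4.18], [0, 3.07], [-2.55, 2.55]. Speed limits (rad/s): [2.22, 2.22, 2.57, 3.14, 3.14, 3.14].

## Interface

Orientations are given as [roll, pitch, yaw] about the fixed x, y, z axes, in that order (R = Rz(yaw) Ry(pitch) Rx(roll)).
In Python, from cell import read_state, camera, sign_off, regions_of, spot_point, grip_depth gives the robot as it stands. The module is installed in compiled form; this text tells all that it offers.
- The arm moves only by the tool send_rows, never from a script. Its argument "series" is a list of rows, each a list of 3 entries, a list of its own where there are three numbers: the shift along the world's x, y, z in mm, then the turn about the world's z in degrees, then the closure, from -1 (fully open) to 1 (shut), so that 0 is half open. A call has 1 to 12 rows; each row shifts and turns the commanded pose from where the row before left it; what a row does not reach is not made up. A row lasts 1/10 s, in which the tool goes at most 50 mm and 8.59 degrees, less where a joint would pass 70% of its speed; a pose out of reach is approached as far as the arm can. A call is refused whole if a number of a shift passes 50 or a number of a turn 8.59, either way. A call with a gripper value outside its range is refused whole. The fingers move at their own pace and stop on an object; "squeeze" is the grip in N (left out, the last holds). Time passes only in rows, so rows that do not move let the fingers close. It gives the time, the measured TCP pose, the force, the opening and the grip force at its end, in the units of the state.
- read_state(): the state, without advancing time (a new reading comes with each control period).
- camera(name): name is "scene" or "side" or "wrist"; returns a dict with "color" (480x640x3 uint8, blue, green, red), "fx", "fy", "cx", "cy" (pixels), "camera_from_world" (4x4, takes a point from world to camera coordinates). Camera axes: x right, y down, z forward; pixel columns grow to the right and rows downward; lengths in mm; the calibration is good to about 2 mm. A picture is of the moment at which its call begins. There is no depth.
- sign_off(): hands the job in; it is judged then, once.
Trained networks look in a picture, given as the dict that the camera call returned (one of the last four; its "shot" number tells which), for a name from the list of things; names that differ only in an ending like _2 or _b are one class to them, and where a whole thing is asked for, a point or a joint stands for the part that bears it (a point fixed in the world has none). Each returns a list of dicts, best first, with "confidence" (0 to 1); they miss things now and then, are a little off and sometimes report something else, mostly with a low value. They report only what shows in the picture. A call takes as long as a camera call. They do not tell look-alikes from the thing itself.
- regions_of(thing, picture): "mask" (480x640 bool, what is visible of it).
- spot_point(thing, picture): "point" ([x, y, z] in mm, in the coordinates of the camera as it stood for that picture, good to about 4 mm: a listed point, or the origin of a listed thing).
The state is a dict: "clock": time; "joints": joint angles; "qd": joint speeds; "effort": joint torques, N m; "eef_pos": TCP position; "eef_rot": TCP orientation; "wrist_force": force on the tool from outside, world axes, zero at the start; "moment": the same for the moment, N m; "finger_gap": finger opening in mm; "finger_force": force on a finger pad.
Only numpy, scipy, OpenCV 4.12 (cv2) and the standard library are available. Lean on these libraries where they do the work, as an engineer would, in place of code of your own. Each camera call takes 0.05 s, during which the arm holds its last target. There are 200 camera calls.

## Task

Give the foot of the card holder a blast of air where it stands in the rest: squeeze the trigger of the clamped air gun fully in for a moment and let it spring all the way back. Then lift the holder out and push its foot down behind the sprung lip of the one empty clip on the shelf's front edge, card facing out from the shelf and centred in the clip, until it is fully home. Finish while still gripping it and pressing it down firmly (about as hard as you would press a stiff doorbell, never forcing it) so that the clip can be screwed tight; leave everything else on the bench where it is.

Things in the scene. Friction and masses are not known exactly. Their poses are not given: they have to be found in the camera images.
- trigger (a joint): trigger of the air gun: 0 = released, 0.24 rad = fully squeezed, at its stop. A spring returns it; about 7 N at the middle of the lever squeezes it fully
- trigger_pull (a point): middle of the trigger lever, a steel bar 76 x 7 mm, 18 mm tall, 48 mm from its hinge and 75 mm above the bench; moves with it, 12 mm towards the grip when squeezed. The gun is clamped lying on its side: trigger and grip lie level side by side, so both can be squeezed together from above, along the grip's y; here they measure 50 mm over both, 38 mm when squeezed
- grip_back (a point): point on the back of the gun's fixed black pistol grip, opposite trigger_pull, 75 mm above the bench. The grip is a level bar 98 mm long (along x; barrel at its +x end, hose at its -x end), 28 mm deep (y) and 26 mm tall; +y points out of its back, the trigger is on the -y side. Free above and below
- holder_centre (a point): centre, half-way up, of the loose dark steel card holder: an upright plate 88 mm tall, 70 g. Upper 64 mm: frame, 80 mm wide (y), 9 mm thick (x), with a paper card in its front. Lower 24 mm: foot, 70 mm wide, 6 mm thick, its lowest 6 mm bevelled to 3 mm. z up, card faces -x. Grip the frame by its two faces, best about 22 mm above this point
- foot (a point): middle of the underside of the holder's foot, 44 mm below holder_centre, same axes. At the start it stands 18 mm deep in the slots (8 mm wide) of a wooden rest, 45 mm above the bench, in front of the gun's nozzle, card turned away from the nozzle; the rest's two cheeks end 63 mm above the bench
- holder: the card holder as described under holder_centre; origin at foot
- holder_end (a point): middle of the holder's side edge at its own +y end, 40 mm from holder_centre
- clip_seat (a point): middle of the empty clip's slot floor, where the middle of the foot's underside rests when fully home, 53 mm above the bench. z up, -x out of the shelf's front (robot's side), y along the shelf edge; a holder in place has these same axes. The back plate begins 3 mm behind (+x); it and the lip end 21 mm above this point, level with the shelf's flat top, clear for 90 mm behind
- clip: the empty aluminium label clip, 84 mm long, on the shelf's front edge; origin at clip_seat. One of a row of three places 100 mm apart, in any order; the other two already have card holders of the same kind, so 20 mm stay free on either side of this holder's frame
- clip_floor: slot floor of the empty clip, a flat strip 84 mm long and 11 mm deep; origin at clip_seat
- clip_lip (a joint): sprung front lip of the empty clip, hinged along its bottom: 0 = at rest, its throat (14 mm above the slot floor) 4 mm from the back plate; 0.15 rad or more with the foot behind it. Flared top: the mouth is about 9 mm wide, from the back plate to 6 mm in front of clip_seat. The foot goes past it with some 5 to 10 N, then slides on down to the slot floor, where it stops dead
- cup: bystander: lidded white drinking cup with an orange-brown band, 80 mm across, 108 mm tall; origin at the middle of its underside
- bowl: bystander: upturned carved lacquer bowl, 100 mm across, 46 mm tall; origin at the middle of its underside
- pot: bystander: small white pot, 36 mm across, 34 mm tall; origin at the middle of its underside
- knife: bystander: short carving knife lying flat, about 145 mm long; origin at the middle of its underside
- brush: bystander: brush lying flat, about 150 mm long; origin at the middle of its underside
- jar: bystander: amber lacquer jar on the shelf, 56 mm across, 66 mm tall; origin at the middle of its underside
- casket: bystander: small lidded lacquer casket on the shelf, 72 x 92 x 46 mm; origin at the middle of its underside
Mind the look-alikes: they are no part of the job. What is shaped like the holder but blue or red is not meant.

How it is judged (in metres and radians):
On the way, in this order (a step that is already met when the one before it is completed fails the run):
1. the trigger is squeezed fully in while the holder stands in the rest in front of the nozzle (value of joint trigger above 0.19 rad and distance of foot from where it was at the start of the episode below 0.015 m), for 0.2 s.
2. the trigger is let spring back with the holder still in the rest (value of joint trigger below 0.04 rad and distance of foot from where it was at the start of the episode below 0.015 m), for 0.1 s.
3. the holder is lifted out of the rest in the gripper (height (world z) of foot above 0.075 m and contact force between the fingers and holder above 2 N), for 0.1 s.
At the end, for the whole second after the job is handed in: The foot rests on the empty clip's slot floor (within 2 mm), within 4 mm fore-aft and 8 mm sideways of its middle, upright within 5 degrees, card facing out; the fingers still grip it (over 10 N) and press it onto the slot floor (over 3 N); the trigger is released. All through the last second (z of foot in the frame of clip_seat between -0.004 and 0.002 m and x of foot in the frame of clip_seat between -0.004 and 0.004 m and y of foot in the frame of clip_seat between -0.008 and 0.008 m and y of holder_end in the frame of clip_seat above 0.02 m and angle between foot's own z axis and vertical below 0.09 rad and contact force between holder and clip_floor above 3 N and contact force between the fingers and holder above 10 N and value of joint trigger below 0.04 rad); the arm keeps its last pose, push and grip.
It fails at once if the holder is rammed onto the slot floor with more than 60 N (contact force between holder and clip_floor above 60 N).
It fails at once if something else on the bench or shelf is pushed or knocked more than 25 mm away (distance of any of cup, bowl, pot, knife, brush, jar, casket from where it was at the start of the episode above 0.025 m).
It also fails if it takes over 38 s, if anything falls off the work surface, if the arm or the gripper's body presses on something with over 40 N, if the wrist force passes 120 N, or if a joint passes its speed limit or range.

## Working session

There is one attempt and no reset: what is moved stays moved. The work goes in short steps, Python scripts to look and compute and a tool call to move; the robot and the scene stay as the last step left them, time stands still between calls to the robot, and variables do not carry over. Pictures are saved under pics/ and viewed, at most 10 in all, crops included, and the job is handed in when it is done.

Besides the shell and the picture viewer there is one more tool, called after "Emit:" by a JSON object that holds its "fn" and its "kwargs". send_rows: Moves the arm, as the interface text tells. Its arguments: {"type":"object","properties":{"series":{"type":"array"},"squeeze":{"type":"number"}},"required":["series"]}

```bash
mkdir -p pics; cat > h.py <<'E'
import numpy as np, cv2
from cell import *
def w(pic,p):
    M=np.array(pic["camera_from_world"]); return (np.linalg.inv(M)@np.append(p,1))[:3]
def px(pic,P):
    c=(np.array(pic["camera_from_world"])@np.append(P,1))[:3]; return [round(pic["fx"]*c[0]/c[2]+pic["cx"]),round(pic["fy"]*c[1]/c[2]+pic["cy"])]
def find(pic,names,n=3):
    for t in names:
        for d in spot_point(t,pic)[:n]:
            P=w(pic,d["point"]); print(t,np.round(P,1),px(pic,P),round(d["confidence"],2))
def ray(pic,u,v,z):
    M=np.linalg.inv(np.array(pic["camera_from_world"])); d=M[:3,:3]@[(u-pic["cx"])/pic["fx"],(v-pic["cy"])/pic["fy"],1]; o=M[:3,3]
    return o+d*(z-o[2])/d[2]
E
python3 - <<'E'
from h import *
s=read_state(); print(s, grip_depth)
N=["trigger_pull","grip_back","holder_centre","foot","holder_end","clip_seat"]
im=[]
for c in ["scene","side"]:
    p=camera(c); cv2.imwrite(f"pics/{c}.png",p["color"]); print(c,np.round(np.linalg.inv(p["camera_from_world"])[:3,3])); find(p,N,4)
E
```

```text
{'clock': 0.0, 'joints': array([ 1.26441042e+00,  3.00475191e-01,  1.52157894e+00, -1.88607199e-05,
        1.32070546e+00, -6.65974063e-02]), 'qd': array([-1.18879292e-03, -2.32430407e-03, -1.14728634e-03,  1.73244412e-05,
        2.59343510e-03, -2.33228118e-04]), 'effort': array([ 2.36655571e-03, -5.31807518e+01, -3.52739561e+01,  7.09346076e-02,
        2.43303092e-02, -9.79320271e-05]), 'eef_pos': array([130.58240286, 534.11826863, 302.08492779]), 'eef_rot': array([-3.14042709e+00, -5.94294133e-05,  2.90180879e+00]), 'wrist_force': array([-0.38605654, -0.59046965, -0.05792001]), 'moment': array([ 0.04460699, -0.00886248, -0.03710917]), 'finger_force': 0.0, 'finger_gap': 94.00601018311653} 78.39999999999999
scene [1023.  181.  735.]
trigger_pull [440.8 224.   72.4] [423, 230] 0.64
trigger_pull [592.5 177.8   1.5] [380, 307] 0.35
grip_back [444.8 269.3  75.4] [446, 236] 0.86
grip_back [ 704.9 -222.5   75.2] [151, 283] 0.71
holder_centre [411.3 -91.1  42.6] [278, 197] 0.91
holder_centre [273.9 236.1  44.6] [436, 184] 0.87
holder_centre [659.5 350.3  43.7] [476, 355] 0.77
holder_cen
[... 562 characters left out ...]
igger_pull [534.4  67.3  90.6] [323, 221] 0.32
grip_back [447.1 270.1  76.2] [259, 186] 0.9
holder_centre [533.6  63.4  87.5] [324, 223] 0.8
holder_centre [272.8 238.7  39.6] [197, 222] 0.77
holder_centre [665.1 345.1  46.8] [324, 162] 0.72
holder_centre [414.3 -87.4  41.3] [302, 298] 0.67
foot [268.7 238.9  -0.9] [198, 234] 0.84
foot [410.5 -92.1   0.7] [301, 313] 0.73
foot [536.2  69.4  44.7] [323, 234] 0.63
foot [6.701e+02 3.493e+02 1.000e-01] [324, 174] 0.63
holder_end [255.7 201.   41.7] [194, 232] 0.89
holder_end [492.5  58.4  89. ] [308, 228] 0.66
holder_end [372.1 -99.4  45.8] [285, 308] 0.66
holder_end [650.6 311.4  40. ] [324, 171] 0.54
clip_seat [533.1 -77.7  55.7] [351, 274] 0.54
```

View pics/scene.png

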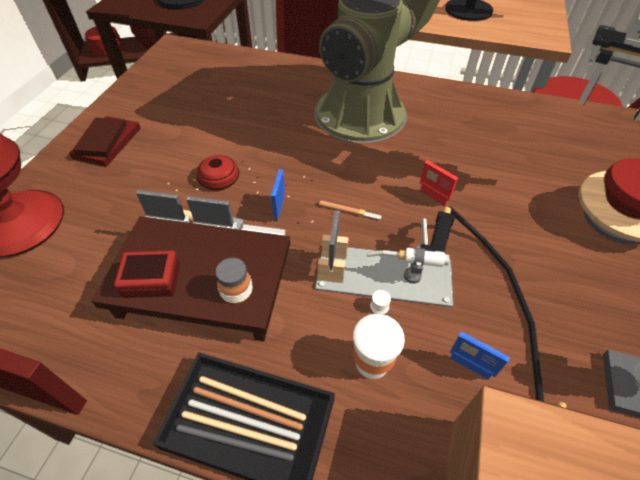

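View pics/side.png

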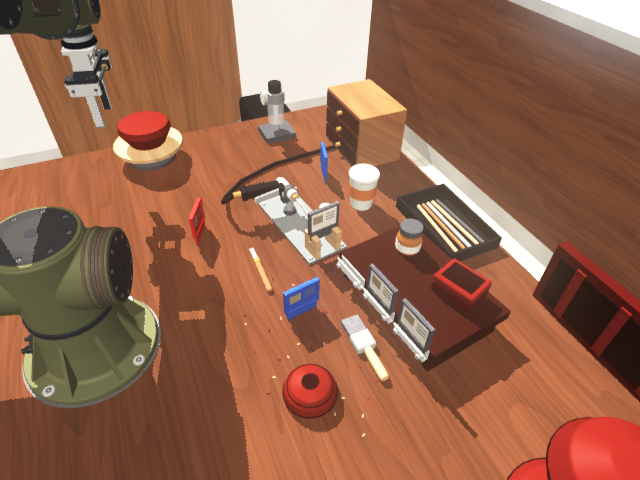

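The things that look like a card holder, in scene pixels: the grey one in the rest at (333,240), blue at (278,197) and (478,355), red at (438,182), and two grey ones already clipped at (160,207) and (211,213). The one I want is the grey one in the wooden rest, around (533,64). The empty clip is at (264,232), around (531,-78). Next I'll move above the gun and check with the wrist camera plus a crop.

Emit:
{"fn": "send_rows", "kwargs": {"series": [[[39,-35,0],4,-1],[[39,-35,0],4,-1],[[39,-35,0],0,-1],[[39,-35,0],0,-1],[[39,-35,0],0,-1],[[39,-35,0],0,-1],[[39,-37,0],0,-1],[[39,-37,0],0,-1],[[0,0,0],0,-1],[[0,0,0],0,-1]], "squeeze": 20}}

```text
clock: 1.7
eef_pos: [426.8, 264.5, 302.5]
eef_rot: [-3.142, -0.0, 3.039]
wrist_force: [0.3, 0.4, 0.8]
finger_gap: 94.0
finger_force: 0.0
```

```bash
python3 - <<'E'
from h import *
s=read_state(); print(s["clock"],s["eef_pos"],s["eef_rot"],s["joints"])
p=camera("wrist"); print(np.round(np.linalg.inv(p["camera_from_world"])[:3],2)); find(p,["trigger_pull","grip_back","holder_centre","foot","clip_seat"],2)
q=camera("scene"); c=cv2.resize(q["color"][185:275,130:340],(798,342),interpolation=cv2.INTER_CUBIC)
out=np.zeros((600,800,3),np.uint8); out[:342,:798]=c; cv2.imwrite("pics/crop.png",c); cv2.imwrite("pics/w1.png",p["color"])
E
```

```text
1.7 [426.83114559 264.45331801 302.49553068] [-3.14152938e+00 -3.82678265e-04  3.03923126e+00] [ 4.81676644e-01  1.93382927e-01  1.65403894e+00  1.64456801e-04
  1.29452492e+00 -9.86803185e-01]
[[ 1.0000e-01  9.7000e-01  2.3000e-01  3.6140e+02]
 [ 9.9000e-01 -1.0000e-01 -2.0000e-02  2.7172e+02]
 [ 0.0000e+00  2.3000e-01 -9.7000e-01  3.8396e+02]]
trigger_pull [441.4 226.6  76.6] [276, 256] 0.72
grip_back [444.7 272.4  73.2] [330, 254] 0.65
holder_centre [665.3 351.9  42.4] [424, 438] 0.6
holder_centre [267.9 238.3  44.5] [268, 42] 0.56
foot [535.1  71.2  44.2] [137, 353] 0.7
foot [ 2.722e+02  2.373e+02 -2.000e-01] [273, 61] 0.67
```

View pics/crop.png

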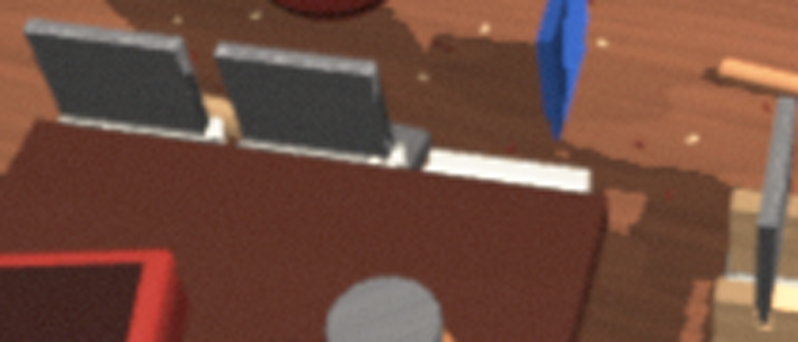

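View pics/w1.png

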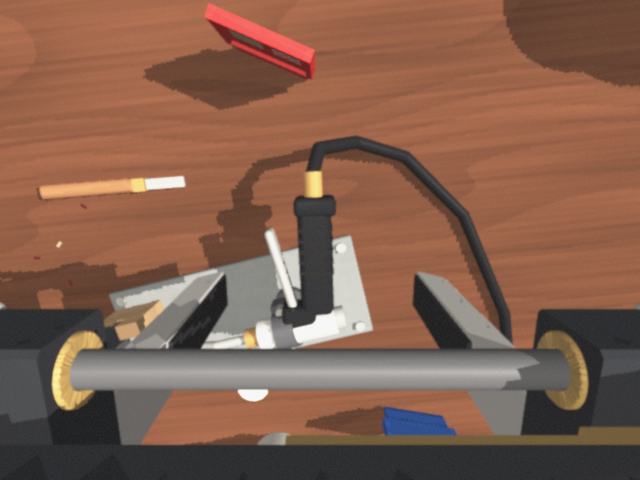

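The crop shows the grey holder in its rest at the right, and the empty clip as a white strip running from (425,160) to (590,185). In the wrist picture the grip runs from (314,205) to (318,310) and the lever from (268,232) to (292,305). Next I'll work out the grip angle.

```bash
python3 - <<'E'
from h import *
p=camera("wrist")
g=cv2.cvtColor(p["color"],cv2.COLOR_BGR2GRAY)
for v in range(222,300,12):
    r=g[v]; k=np.where(r[298:340]<60)[0]+298
    a,b=ray(p,k.min(),v,85),ray(p,k.max()+1,v,85); t=np.where(r[258:297]>190)[0]+258
    l=ray(p,t.min(),v,84) if len(t) else None; print(v,k.min(),k.max(),np.round(a[:2],1),np.round(b[:2],1),t.min() if len(t) else 0,None if l is None else np.round(l[:2],1))
E
```

```text
222 298 328 [411.8 250.2] [414.3 275.1] 0 None
234 298 328 [421.7 249.1] [424.2 274.2] 265 [419.2 222.2]
246 298 329 [431.7 248. ] [434.3 274.1] 268 [429.5 223.4]
258 299 329 [441.9 247.7] [444.4 273.1] 272 [439.9 225.3]
270 300 330 [452.3 247.3] [454.8 273. ] 276 [450.6 227.3]
282 300 327 [462.7 246.2] [465.  269.5] 277 [461.1 226.8]
294 300 328 [473.3 245. ] [475.8 269.4] 284 [472.4 231.4]
```

Emit:
{"fn": "send_rows", "kwargs": {"series": [[[16,-12,0],1,-1],[[0,0,-40],0,-1],[[0,0,-40],0,-1],[[0,0,-40],0,-1],[[0,0,-28],0,-1],[[0,0,0],0,-1],[[0,0,0],0,-1]]}}

```text
clock: 2.8
eef_pos: [442.6, 253.4, 155.5]
eef_rot: [3.141, 0.0, 3.059]
wrist_force: [1.0, -0.7, 0.3]
finger_gap: 93.7
finger_force: 0.0
```

```bash
python3 - <<'E'
from h import *
s=read_state(); print(s["eef_pos"],s["wrist_force"])
p=camera("wrist"); find(p,["trigger_pull","grip_back"],1); cv2.imwrite("pics/w2.png",p["color"])
E
```

```text
[442.64338618 253.39255452 155.48784823] [ 0.98531992 -0.74418479  0.2861747 ]
trigger_pull [442.7 226.5  76.6] [260, 307] 0.92
grip_back [444.2 270.2  74.2] [355, 301] 0.75
```

View pics/w2.png

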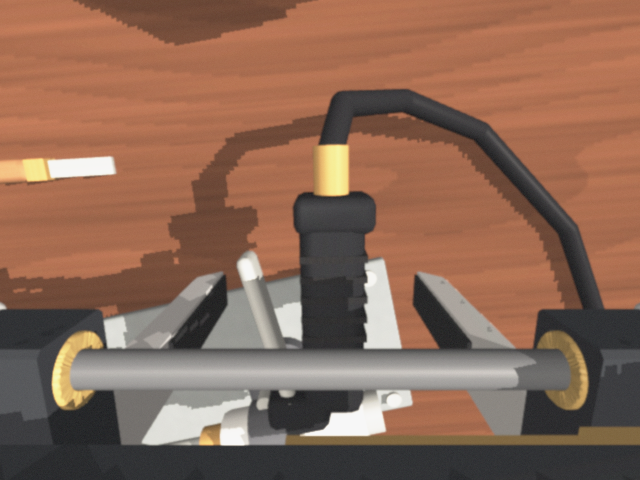

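The picture shows the left finger at about (215,300), outside the lever, and the right finger at about (425,300), outside the grip, so both straddle the gun. I'll squeeze now.

Emit:
{"fn": "send_rows", "kwargs": {"series": [[[0,-2,0],0,0],[[0,0,0],0,0.3],[[0,0,0],0,0.3],[[0,0,0],0,0.3],[[0,0,0],0,0.3],[[0,0,0],0,0.3],[[0,0,0],0,0.3]], "squeeze": 20}}

```text
clock: 3.65
eef_pos: [442.2, 251.7, 154.4]
eef_rot: [3.14, -0.001, 3.058]
wrist_force: [-0.4, 29.7, -16.2]
finger_gap: 42.2
finger_force: 19.8
```

Emit:
{"fn": "send_rows", "kwargs": {"series": [[[0,2,0],0,0.3],[[0,0,0],0,0.3],[[0,0,0],0,0.3],[[0,0,0],0,0.3]], "squeeze": 22}}

```text
clock: 4.05
eef_pos: [442.3, 254.0, 154.4]
eef_rot: [3.14, -0.0, 3.059]
wrist_force: [0.1, 10.8, -6.9]
finger_gap: 37.5
finger_force: 21.9
```

```bash
python3 - <<'E'
from h import *
p=camera("wrist"); find(p,["trigger_pull","grip_back"],1); cv2.imwrite("pics/w3.png",p["color"][180:480,120:520])
E
```

```text
trigger_pull [443.3 235.1  74.9] [277, 308] 0.98
grip_back [444.6 268.9  74.5] [351, 304] 0.91
```

View pics/w3.png

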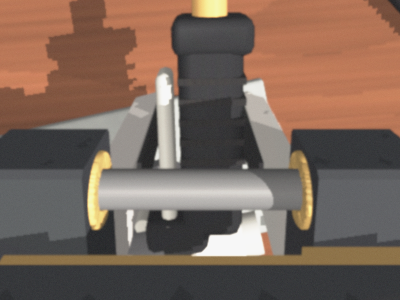

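The trigger is fully in: the gap is 37.5 mm and the lever at crop x=165 lies parallel against the grip. I'll hold a little longer, release, rise, and move to look at the holder and clip.

Emit:
{"fn": "send_rows", "kwargs": {"series": [[[0,0,0],0,0.3],[[0,0,0],0,0.3],[[0,0,0],0,-1],[[0,0,0],0,-1],[[0,0,0],0,-1],[[0,0,0],0,-1],[[0,0,0],0,-1],[[0,0,45],0,-1],[[0,0,45],0,-1],[[0,0,45],0,-1],[[0,-30,40],0,-1],[[0,-30,0],0,-1]]}}

```text
clock: 5.4
eef_pos: [442.9, 193.1, 334.9]
eef_rot: [3.138, 0.007, 3.06]
wrist_force: [0.5, -0.8, -0.6]
finger_gap: 94.1
finger_force: 0.0
```

Emit:
{"fn": "send_rows", "kwargs": {"series": [[[4,-35,0],0,-1],[[4,-35,0],0,-1],[[4,-35,0],0,-1],[[4,-35,0],0,-1],[[4,-35,0],0,-1],[[0,-30,0],0,-1],[[0,0,0],0,-1],[[0,0,0],0,-1]]}}

```text
clock: 6.2
eef_pos: [462.4, -12.0, 329.7]
eef_rot: [3.141, -0.0, 3.058]
wrist_force: [-0.0, -0.4, -0.6]
finger_gap: 94.0
finger_force: 0.0
```

```bash
python3 - <<'E'
from h import *
s=read_state(); print(s["clock"],s["eef_pos"],s["joints"],s["wrist_force"])
p=camera("wrist"); find(p,["trigger_pull","holder_centre","foot","holder_end","clip_seat"],3); cv2.imwrite("pics/w4.png",p["color"])
E
```

```text
6.2 [462.36865909 -12.02598243 329.68883374] [-1.05367312e-01  8.11099239e-02  1.71743270e+00  4.09323891e-04
  1.34310755e+00 -1.59227459e+00] [-0.02122996 -0.37522291 -0.55668445]
trigger_pull [443.7 227.1  78.1] [588, 186] 0.81
holder_centre [533.6  66.6  88.8] [411, 300] 0.9
holder_centre [412.  -88.6  43. ] [236, 177] 0.6
foot [412.9 -93.6  -3.5] [240, 176] 0.94
foot [535.6  70.4  41.9] [404, 285] 0.8
foot [273.8 235.9   2.7] [557, 3] 0.77
holder_end [373.3 -95.4  43.7] [223, 137] 0.78
holder_end [495.9  62.4  88.7] [405, 261] 0.65
clip_seat [531.7 -74.3  53.1] [263, 296] 0.74
```

View pics/w4.png

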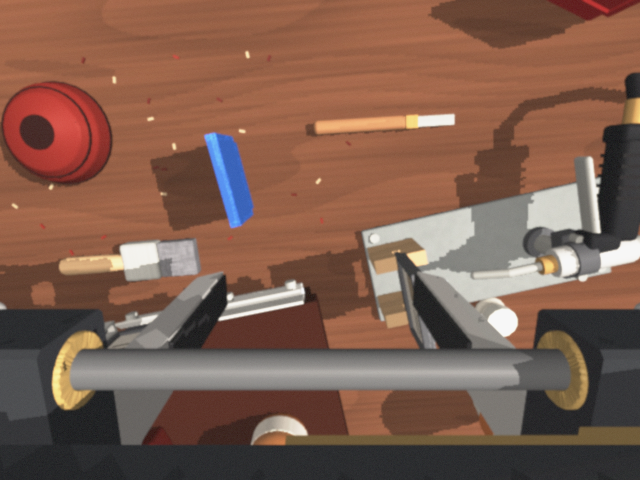

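The lever has sprung back and sits angled at (587,190). The left finger hides part of the empty clip (end at (303,290)), and the other finger hides the holder at (405,280). The shelf edge and the rest plate both look turned about 97°. I'll move in line with the holder and measure there.

Emit:
{"fn": "send_rows", "kwargs": {"series": [[[12,26,0],6,-1],[[12,26,0],6,-1],[[12,26,0],0,-1],[[0,0,0],0,-1],[[0,0,0],0,-1]]}}

```text
clock: 7.0
eef_pos: [498.3, 66.6, 329.4]
eef_rot: [-3.142, -0.001, -3.013]
wrist_force: [0.5, 0.8, 0.1]
finger_gap: 94.2
finger_force: 0.0
```

```bash
python3 - <<'E'
from h import *
s=read_state(); print(s["clock"],s["eef_pos"],s["eef_rot"])
q=camera("scene"); c=lambda u,v,z:ray(q,130+u/3.8,185+v/3.8,z)[:2]
a,b=c(27,25,141),c(375,65,141); print("row",a,b,np.degrees(np.arctan2(*(a-b)[::-1])))
for u,v in [(590,170),(590,190),(428,150),(428,172)]: print("clip",c(u,v,74))
find(q,["holder_centre","foot","holder_end","clip_seat"],6)
p=camera("wrist"); find(p,["holder_centre","foot","holder_end","clip_seat"],2); cv2.imwrite("pics/w5.png",cv2.resize(p["color"][200:350,160:480],None,fx=2.5,fy=2.5))
np.savez("w5.npz",color=p["color"],M=p["camera_from_world"],f=[p["fx"],p["fy"],p["cx"],p["cy"]])
E
```

```text
7.0 [498.34636415  66.58975711 329.39877523] [-3.14150875e+00 -5.38312140e-04 -3.01339652e+00]
row [ 563.50117423 -313.0124407 ] [ 538.36011486 -135.5133051 ] -81.93822578044167
clip [519.78840833 -34.51807324]
clip [532.31536434 -30.11390197]
clip [ 531.45555927 -119.93202224]
clip [ 545.22597002 -114.12182997]
holder_centre [662.3 348.5  41.5] [475, 357] 0.91
holder_centre [530.3  63.5  90.7] [332, 240] 0.9
holder_centre [412.3 -88.6  44.2] [279, 197] 0.62
holder_centre [273.4 235.3  43. ] [436, 184] 0.6
foot [535.6  65.2  44.4] [332, 257] 0.88
foot [273.2 235.7   2. ] [432, 197] 0.75
foot [661.4 347.5   4.1] [468, 365] 0.67
foot [ 4.095e+02 -9.520e+01 -3.000e-01] [278, 209] 0.62
foot [591.2 177.6   1.1] [380, 306] 0.27
holder_end [372.5 -95.5  41.9] [282, 184] 0.98
holder_end [655.5 312.3  39.5] [453, 347] 0.9
holder_end [255.5 201.3  44. ] [422, 176] 0.68
clip_seat [533.1 -75.8  48.9] [264, 238] 0.51
clip_seat [674.8 -73.4  77.4] [235, 289] 0.24
holder_centre [532.7  67.   92.9] [316, 270] 0.77
holder_centre [415.6 -89.9  42.9] [165, 114] 0.72
foot [272.7 238.1   0.5] [523, 11] 0.9
foot [412.9 -90.7  -3.6] [182, 116] 0.68
holder_end [375.  -95.1  45.7] [159, 66] 0.97
holder_end [495.1  58.5  88.7] [312, 227] 0.9
clip_seat [533.2 -75.7  56.7] [170, 242] 0.83
```

View pics/w5.png

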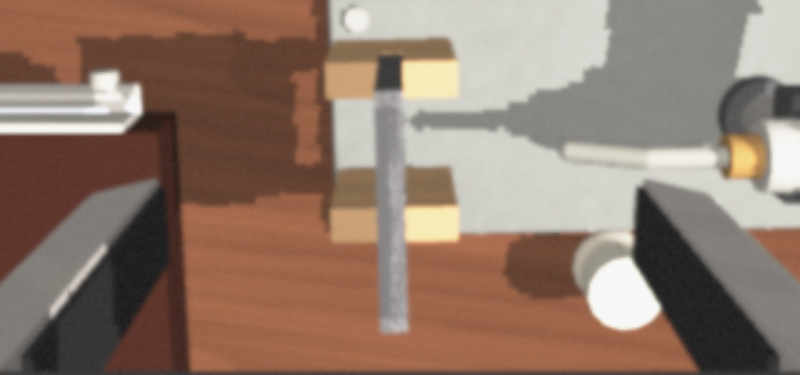

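The crop shows the holder's top edge running from (390,90) to (394,331), between the fingers, with the card side facing away from the nozzle. The empty clip's right end is at about (140,100).

```bash
python3 - <<'E'
import numpy as np
from h import ray,np
d=np.load("w5.npz"); p=dict(camera_from_world=d["M"],fx=d["f"][0],fy=d["f"][1],cx=d["f"][2],cy=d["f"][3])
M=np.linalg.inv(d["M"]); print(np.degrees(np.arctan2(M[1,0],M[0,0])))
c=lambda u,v,z:ray(p,160+u/2.5,200+v/2.5,z)[:2]
L=[c(376,90,133),c(405,90,133),c(380,331,133),c(408,332,133)]; print(np.round(L,1),np.mean(L,0))
for a,b in[(0,2),(1,3)]: e=L[a]-L[b]; print(np.degrees(np.arctan2(e[1],e[0])))
for u,v in[(0,86),(140,90),(0,110),(125,112),(0,132),(130,132)]: print((u,v),np.round(c(u,v,74),1))
E
```

```text
97.19528290992945
[[493.9  58.3]
 [492.8  67. ]
 [572.7  69.1]
 [571.9  78.1]] [532.79487913  68.13404156]
-172.20504709577736
-172.03151828227777
(0, 86) [522.6 -78.5]
(140, 90) [517.6 -27.5]
(0, 110) [531.6 -78.3]
(125, 112) [526.6 -32.5]
(0, 132) [540.1 -78. ]
(130, 132) [534.  -30.2]
```

Emit:
{"fn": "send_rows", "kwargs": {"series": [[[35,0.5,0],0.6,0],[[0,0,0],0,0],[[0,0,-35],0,0],[[0,0,-35],0,0],[[0,0,-35],0,0],[[0,0,-35],0,0],[[0,0,0],0,0],[[0,0,0],0,0]], "squeeze": 35}}

```text
clock: 8.3
eef_pos: [533.6, 66.5, 190.6]
eef_rot: [-3.142, -0.0, -3.004]
wrist_force: [-0.5, -0.2, 0.4]
finger_gap: 47.1
finger_force: 0.0
```

```bash
python3 - <<'E'
from h import *
s=read_state(); print(s["clock"],s["eef_pos"],s["eef_rot"],s["wrist_force"])
p=camera("wrist"); cv2.imwrite("pics/w6.png",p["color"]); find(p,["holder_centre","foot"],1)
E
```

```text
8.3 [533.57473902  66.54989839 190.59951335] [-3.14157539e+00 -1.90365396e-05 -3.00443924e+00] [-0.48556451 -0.16372137  0.40333918]
holder_centre [413.5 -88.5  42.8] [68, 14] 0.72
foot [413.1 -90.2  -4.1] [111, 39] 0.66
```

View pics/w6.png

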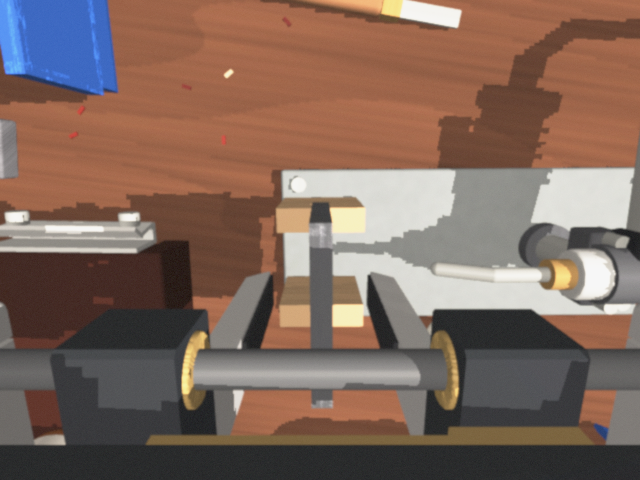

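The holder is centred between the fingers at about (321,250) and aligned with them. Closing now.

Emit:
{"fn": "send_rows", "kwargs": {"series": [[[0,0,0],0,1],[[0,0,0],0,1],[[0,0,0],0,1],[[0,0,0],0,1],[[0,0,0],0,1]], "squeeze": 35}}

```text
clock: 8.95
eef_pos: [533.5, 66.6, 189.7]
eef_rot: [3.142, 0.0, -3.004]
wrist_force: [-0.1, 0.8, 1.1]
finger_gap: 10.6
finger_force: 0.0
```

Emit:
{"fn": "send_rows", "kwargs": {"series": [[[0,0,0],0,1],[[0,0,0],0,1]]}}

```text
clock: 9.15
eef_pos: [533.5, 66.6, 189.7]
eef_rot: [-3.142, 0.0, -3.004]
wrist_force: [0.0, -0.1, 0.1]
finger_gap: 8.8
finger_force: 35.0
```

Emit:
{"fn": "send_rows", "kwargs": {"series": [[[0,0,15],0,1],[[0,0,20],0,1],[[0,0,25],0,1],[[0,0,10],0,1],[[0,-10,0],-8.5,1],[[0,-10,0],-8.5,1],[[0,-10,0],-8.5,1],[[0,-10,0],-8.5,1],[[0,-10,0],-8.5,1],[[0,-10,0],-8.5,1],[[0,-10,0],-8.5,1],[[0,-10,0],-8.5,1]]}}

```text
clock: 10.35
eef_pos: [533.3, -13.8, 258.9]
eef_rot: [-3.141, -0.001, 2.086]
wrist_force: [0.5, -0.4, -1.3]
finger_gap: 8.4
finger_force: 35.0
```

Emit:
{"fn": "send_rows", "kwargs": {"series": [[[0,-10,0],-8.5,1],[[0,-12,0],-8.5,1],[[-1,-14,0],-5,1],[[0,-14,0],0,1],[[0,-14,0],0,1],[[0,0,0],0,1],[[0,0,0],0,1]]}}

```text
clock: 11.05
eef_pos: [532.4, -77.5, 259.5]
eef_rot: [-3.141, -0.0, 1.709]
wrist_force: [0.5, -0.1, 0.5]
finger_gap: 8.7
finger_force: 35.0
```

```bash
python3 - <<'E'
from h import *
s=read_state(); print(s["clock"],s["eef_pos"],s["eef_rot"],s["joints"],s["wrist_force"],s["finger_force"])
im=[]
for c in ["scene","side","wrist"]:
    p=camera(c); print(c); find(p,["holder_centre","foot","holder_end","clip_seat","trigger_pull"],3)
    if c=="scene": im.append(cv2.resize(p["color"][170:270,190:330],(560,400)))
    if c=="wrist": cv2.imwrite("pics/w7w.png",p["color"]); im.append(cv2.resize(p["color"],(240,180)))
    if c=="side": cv2.imwrite("pics/w7side.png",p["color"]); im.append(cv2.resize(p["color"][200:320,280:440],(240,180)))
o=np.zeros((400,800,3),np.uint8); o[:,:560]=im[0]; o[:180,560:]=im[1]; o[200:380,560:]=im[2]; cv2.imwrite("pics/w7.png",o)
E
```

```text
11.05 [532.41947791 -77.54953985 259.48794216] [-3.14141029e+00 -1.85118668e-04  1.70864912e+00] [-2.12751335e-01  3.12717592e-01  1.60816902e+00  1.18391680e-04
  1.22094090e+00 -3.50644739e-01] [ 0.53418647 -0.06266707  0.50514739] 34.998798966407776
scene
holder_centre [531.9 -79.6 157.1] [257, 200] 0.96
holder_centre [269.2 236.9  45. ] [437, 183] 0.81
holder_centre [660.5 344.5  39.4] [472, 355] 0.74
foot [535.6 -77.5 115.9] [260, 217] 0.94
foot [661.1 348.9   1.7] [469, 365] 0.75
foot [409.5 -94.2   0.7] [278, 209] 0.52
holder_end [259.4 201.   43.5] [421, 177] 0.88
holder_end [527.4 -39.6 160. ] [279, 202] 0.8
holder_end [651.7 313.1  38.4] [454, 346] 0.71
clip_seat [530.7 -76.4  50.5] [264, 237] 0.58
trigger_pull [440.5 223.1  72. ] [422, 230] 0.43
side
holder_centre [536.3 -75.5 160.4] [355, 237] 0.93
holder_centre [414.4 -87.7  41.6] [302, 298] 0.88
holder_centre [665.6 345.4  42.8] [324, 163] 0.77
foot [269.4 241.2  -1.7] [198, 234] 0.96
foot [ 6.696e+02  3.506e+02 -3.000e-01] [324, 174] 0.71
foot [ 4.095e+02 -8.820e+01 -4.000e-01] [300, 312] 0.69
holder_end [256.8 202.2  42.9] [194, 232] 0.97
holder_end [525.2 -38.8 158. ] [342, 228] 0.82
holder_end [ 371.1 -101.8   45.3] [285, 309] 0.62
clip_seat [532.9 -78.   50.7] [350, 275] 0.68
clip_seat [523.  -37.2 156.5] [340, 229] 0.3
trigger_pull [441.3 228.   72.8] [263, 197] 0.55
wrist
holder_centre [413.5 -88.9  44.2] [171, 233] 0.85
foot [414.3 -91.4  -4.3] [191, 225] 0.64
holder_end [528.8 -38.1 161.5] [322, 213] 0.94
holder_end [375.1 -95.1  45.6] [122, 235] 0.7
```

Emit:
{"fn": "send_rows", "kwargs": {"series": [[[-1,1,-15],0,1],[[0,0,-15],0,1],[[0,0,-3],0,1],[[0,0,0],0,1],[[0,0,0],0,1]]}}

```text
clock: 12.45
eef_pos: [531.7, -76.5, 227.4]
eef_rot: [3.141, 0.0, 1.708]
wrist_force: [-0.9, 0.2, -0.9]
finger_gap: 8.3
finger_force: 35.0
```

```bash
python3 - <<'E'
from h import *
s=read_state(); print(s["clock"],s["eef_pos"],s["wrist_force"])
t=s["eef_pos"]; a=np.radians(97.9); ey=np.array([np.cos(a),np.sin(a),0]); ex=np.array([np.sin(a),-np.cos(a),0])
im=[]
for c,(u,v) in [("scene",(262,222)),("side",(351,262))]:
    p=camera(c); print(c); find(p,["holder_centre","foot","holder_end","clip_seat"],1)
    k=8; g=cv2.resize(p["color"][v-37:v+38,u-25:u+25] if 0 else p["color"][v-37:v+37,u-25:u+25],None,fx=k,fy=k,interpolation=cv2.INTER_CUBIC)
    def P(X): q=np.array(p["camera_from_world"])@np.append(X,1); return (int((p["fx"]*q[0]/q[2]+p["cx"]-u+25)*k+k/2),int((p["fy"]*q[1]/q[2]+p["cy"]-v+37)*k+k/2))
    f=t-[0,0,144.7]
    for off,col in[(-1.5,(0,255,0)),(1.5,(0,200,0))]: cv2.line(g,P(f+ex*off-35*ey),P(f+ex*off+35*ey),col,1)
    seat=np.array([531.5,-76.5,53])
    for off,col in[(-6,(0,0,255)),(3,(255,0,255))]: cv2.line(g,P(seat+ex*off-42*ey+[0,0,21]),P(seat+ex*off+42*ey+[0,0,21]),col,1)
    im.append(g)
cv2.imwrite("pics/fit.png",np.hstack(im)[:592])
E
```

```text
12.45 [531.69747436 -76.51811654 227.37548293] [-0.85304309  0.22964878 -0.93504586]
scene
holder_centre [273.1 233.3  43.2] [435, 184] 0.96
foot [274.7 231.9   1.5] [430, 197] 0.93
holder_end [523.5 -34.9 125.2] [283, 214] 0.93
side
holder_centre [534.6 -71.8 128. ] [352, 248] 0.93
foot [533.9 -76.9  80.2] [351, 266] 0.9
holder_end [524.4 -36.  122.1] [340, 240] 0.97
clip_seat [533.  -77.6  56. ] [351, 274] 0.54
```

View pics/fit.png

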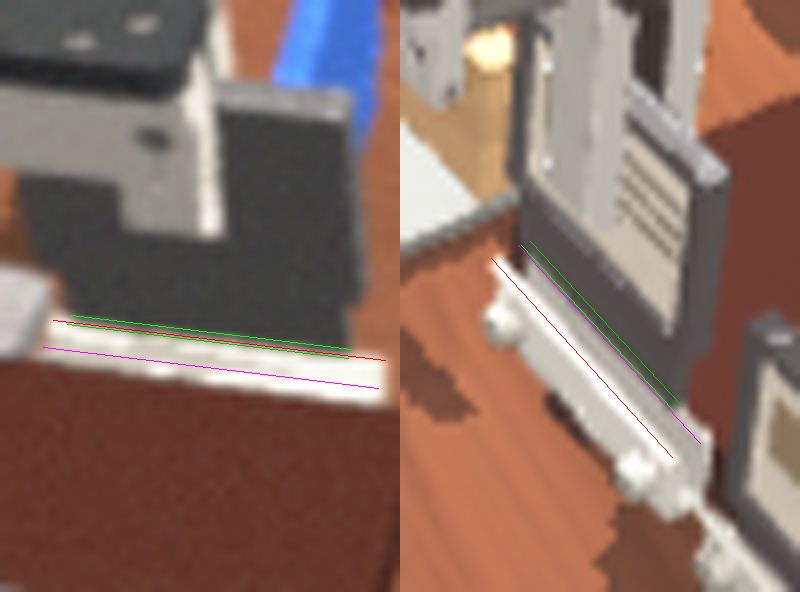

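Overlay: the predicted foot lines (green) match the real foot end at (350,350), and the foot sits over the mouth. The clip's ridge in the side view at (585,355) puts the seat about 1 mm further +x than I assumed. I'm about 1 mm in front of the seat, mid-mouth, so I'll lower slowly.

Emit:
{"fn": "send_rows", "kwargs": {"series": [[[0,0,-4],0,1],[[0,0,-4],0,1],[[0,0,-3],0,1],[[0,0,0],0,1]]}}

```text
clock: 13.35
eef_pos: [531.4, -76.4, 215.1]
eef_rot: [-3.141, -0.0, 1.708]
wrist_force: [0.7, -0.3, -0.6]
finger_gap: 8.7
finger_force: 35.0
```

Emit:
{"fn": "send_rows", "kwargs": {"series": [[[0,0,-2],0,1],[[0,0,-2],0,1],[[0,0,-2],0,1],[[0,0,-2],0,1],[[0,0,0],0,1]]}}

```text
clock: 13.85
eef_pos: [531.7, -76.5, 207.7]
eef_rot: [3.14, 0.0, 1.708]
wrist_force: [5.5, 0.3, 1.2]
finger_gap: 8.5
finger_force: 35.0
```

Emit:
{"fn": "send_rows", "kwargs": {"series": [[[0,0,-2],0,1],[[0,0,-2],0,1],[[0,0,-2],0,1],[[0,0,-1],0,1],[[0,0,0],0,1]], "squeeze": 45}}

```text
clock: 14.35
eef_pos: [531.5, -76.4, 200.3]
eef_rot: [3.142, -0.0, 1.708]
wrist_force: [5.5, -0.3, -0.4]
finger_gap: 8.5
finger_force: 45.0
```

Emit:
{"fn": "send_rows", "kwargs": {"series": [[[0,0,-1],0,1],[[0,0,-1],0,1],[[0,0,-1],0,1],[[0,0,0],0,1],[[0,0,0],0,1]]}}

```text
clock: 14.85
eef_pos: [531.6, -76.4, 198.1]
eef_rot: [3.141, 0.0, 1.708]
wrist_force: [3.6, 0.7, 6.8]
finger_gap: 8.5
finger_force: 45.0
```

Emit:
{"fn": "send_rows", "kwargs": {"series": [[[0,0,-0.7],0,1],[[0,0,0],0,1],[[0,0,0],0,1],[[0,0,0],0,1]]}}

```text
clock: 15.25
eef_pos: [531.6, -76.4, 198.0]
eef_rot: [3.141, 0.0, 1.708]
wrist_force: [-0.3, 1.2, 15.9]
finger_gap: 9.1
finger_force: 45.0
```

```bash
python3 - <<'E'
from h import *
for c in ["scene","side"]:
    p=camera(c); print(c); find(p,["holder_centre","foot","holder_end","clip_seat","trigger_pull"],2)
s=read_state(); print(s["clock"],s["eef_pos"],s["wrist_force"],s["moment"],s["finger_force"])
E
```

```text
scene
holder_centre [662.3 349.3  41.8] [475, 357] 0.96
holder_centre [410.7 -89.8  44.6] [279, 196] 0.8
foot [277.  237.9   0.6] [433, 199] 0.78
foot [411.9 -92.9   0.8] [279, 209] 0.77
holder_end [253.7 200.1  42.3] [421, 176] 0.9
holder_end [655.6 312.9  39.9] [453, 347] 0.81
clip_seat [531.4 -75.6  51.4] [265, 237] 0.47
trigger_pull [443.4 221.8  72.5] [421, 231] 0.68
side
holder_centre [414.4 -90.5  36.7] [302, 301] 0.64
holder_centre [533.3 -71.3 101.3] [351, 257] 0.63
foot [408.7 -88.   -3.4] [299, 313] 0.85
foot [533.5 -76.8  54.7] [351, 274] 0.78
holder_end [523.7 -36.7  97.1] [339, 249] 0.96
holder_end [256.9 201.7  45.7] [194, 231] 0.83
clip_seat [ 699.8 -225.1   73.5] [457, 293] 0.7
clip_seat [531.  -78.4  55.5] [350, 274] 0.6
trigger_pull [440.8 226.7  72.3] [263, 197] 0.53
15.85 [531.60511812 -76.44440685 198.02197305] [ 0.46625496  1.72140194 15.14937669] [ 0.37211747  0.1864712  -0.16776817] 45.0135201215744
```

```bash
python3 -c "
from cell import *
print(sign_off())"
```

```text
the job is handed in; nothing more can be done
None
```

I handed the job in with the trigger squeezed fully and released, and the holder lifted from the rest and pushed home in the empty clip; the arm was still gripping it at 45 N and pressing down at about 15 N, 15.9 s in, and the hand-in returned no verdict.

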